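# Sort the can opener and the peeler back into the sloped utensil rack

## Task

The can opener has been put away in the peeler's slot of the sloped wooden utensil rack. First move it to its own slot, the one below the label with the opener's outline, then lay the peeler in the slot below the peeler's label. Both must lie flat and straight between the slot's cheeks, head up the slope and handle end down on the foot ledge; leave the spoon's slot empty and the other things where they are.

Things in the scene. Friction and masses are not known exactly. Their poses are not given: they have to be found in the camera images.
- utensil_rack: Fixed wooden rack, 276 mm wide, top edge 0.18 m up; its bed rises at 38 degrees along the rack's x (away from the robot). Three equal slots side by side, 88 mm apart (rack y = 88, 0, -88 mm). A 19 mm high ledge runs along the bed's lower end and meets the bed at rack x = -95, z = 24 mm. Labels lie 186 to 246 mm up the slope from it. Origin: middle of the underside.
- label_opener: Fixed white label plate, 60 x 62 mm, on the bed above its slot, with a raised dark outline of a can opener (thick short handle, round ring head). The origin is at worktop height, plumb under the slot's seat point (78 mm above it); the middle of the plate is 102 mm along the body's x and 157 mm up.
- label_peeler: Fixed white label plate, 60 x 62 mm, on the bed above its slot, with a raised dark outline of a Y peeler (straight handle, wide U-shaped yoke with a bar across). The origin is at worktop height, plumb under the slot's seat point (78 mm above it); the middle of the plate is 102 mm along the body's x and 157 mm up.
- label_spoon: Fixed white label plate, 60 x 62 mm, on the bed above its slot, with a raised dark outline of a spoon (thin stem, solid oval bowl); this slot stays empty. The origin is at worktop height, plumb under the slot's seat point (78 mm above it); the middle of the plate is 102 mm along the body's x and 157 mm up.
- slot_opener (a point): Seat point of the can opener's slot: on the sloped bed, on the slot's centre line, 87 mm up from the ledge. x points up the slope, y across it to the left, z out of the bed. Two pairs of cheeks guide the slot, 58 mm apart inside, 6 mm thick, 15 mm high: 2 to 40 mm and 135 to 169 mm up from the ledge; fingers have room between the pairs.
- slot_peeler (a point): Seat point of the peeler's slot: on the sloped bed, on the slot's centre line, 87 mm up from the ledge. x points up the slope, y across it to the left, z out of the bed. Two pairs of cheeks guide the slot, 58 mm apart inside, 6 mm thick, 15 mm high: 2 to 40 mm and 135 to 169 mm up from the ledge; fingers have room between the pairs.
- slot_spoon (a point): Seat point of the spoon's slot: on the sloped bed, on the slot's centre line, 87 mm up from the ledge. x points up the slope, y across it to the left, z out of the bed. Two pairs of cheeks guide the slot, 58 mm apart inside, 6 mm thick, 15 mm high: 2 to 40 mm and 135 to 169 mm up from the ledge; fingers have room between the pairs.
- can_opener: Can opener, blue handle and steel ring head, 174 x 41 x 20 mm; it grips as a flat bar 174 long, 41 wide, 12 mm thick. Starts in the peeler's slot, head up the slope, handle end on the ledge. Origin: middle of the underside; x points to the head, z out of its upper side. Home when the origin is on its slot's seat point, x up the slope.
- opener_head (a point): Point in the can opener's head, 70 mm from its origin along x, 6 mm above the underside.
- peeler: Y peeler, black handle, wide steel yoke, flat on the worktop, head away from the robot within 40 degrees. Origin: underside near mid-length; -y points to the head. Handle 20 wide, 16 mm thick, y = -32 to 86 mm; yoke 50 wide, 12 mm thick, y = -34 to -90; balance point y = -14. Home: origin 1 mm down the slope from its slot's seat point, -y up the slope.
- peeler_head (a point): Point in the peeler's yoke, 62 mm from its origin along -y, 6 mm above the underside.
- garlic: Bystander, loose: garlic bulb, about 60 mm. Origin: middle of the underside.
- onion: Bystander, loose: brown onion, 82 x 83 x 94 mm. Origin: middle of the underside.
- sardine_tin: Bystander, loose: flat oblong sardine tin, 63 x 105 x 24 mm. Origin: middle of the underside.
- salt_shaker: Bystander, loose: grey and clear salt shaker, 44 mm across, 90 mm high. Origin: middle of the underside.
There are look-alikes about, which are no part of the job. Leave any pink look-alike of the peeler alone.

How it is judged:
By the outcome, as a careful person would: the job done as asked, in the order asked, and still so for the second after the job is handed in, with the robot touching nothing.
It also fails if it takes over 70 s, if anything falls off the work surface, if the arm or the gripper's body presses on something with over 40 N, if the wrist force passes 120 N, or if a joint passes its speed limit or range.

## Robot

A 6-joint arm with a two-finger parallel gripper is mounted at the origin on a cart in front of the work surface, level with it; the furniture and walls round the work are solid. World frame = base frame: x ahead of the robot, y to its left, z up, the work surface at z = 0. Lengths are in mm, angles in rad, forces in N, time in s.
With the tool pointing down it reaches from about 250 to 850 mm from the base axis. Payload 12.5 kg.
Tool frame: the origin (TCP) lies between the finger pads; the fingertips stand 19 mm ahead of it and the grasp point (between the pads) is the TCP; z points along the fingers, y is the line along which they close (so a half turn about z gives the same grasp; the last joint's range is limited). The gripper opens to 93 mm and grips with 3 to 60 N. Pads are 15 mm wide; open, the fingers measure 128 mm over their backs; the gripper's body (75 mm by 188 mm) begins 65 mm behind the grasp point.
Start: joints at [-1.223, 0.351, 1.652, -0, 1.139, -0.085], TCP at [230.694, -499.264, 237.633] pointing down, gripper open.
Joint ranges: [-2.75, 2.75], [-0.79, 2.1], [0.01, 2.65], [-1.57, 4.71], [0.07, 3.14], [-2.87, 2.87]. Speed limits (rad/s): [2.22, 2.22, 2.79, 3.14, 3.14, 3.14].

## Interface

Orientations are given as a unit quaternion [x, y, z, w].
In Python, from workcell import get_state, capture, calibration, finish_job gives the robot as it stands.
- The arm moves only by the shell command python3 -m handwheel 'ROWS' [OPENING] [FORCE]. ROWS is JSON, a list that holds one entry, the list of rows, each a list of 6 numbers: the shift along the tool's x, y, z as a fraction of full scale, then the turn, a rotation vector about the tool's x, y, z as a fraction of full scale. In form: [[[x, y, z, rx, ry, rz], ...]]. A call has exactly 5 rows; each row shifts and turns the commanded pose from where the row before left it, along the tool's axes as they then stand; what a row does not reach is not made up. Full scale, the value 1, is 0.025 m for a shift and 360 degrees for a turn. A row lasts 1/12 s, in which the tool goes at most 41.7 mm and 7.16 degrees, less where a joint would pass 70% of its speed; a pose out of reach is approached as far as the arm can. A call with a number of a shift or a turn outside -1 to 1 is refused whole. A call with a gripper value outside its range is refused whole. OPENING is the opening, from 0 (shut) to 1 (fully open), set as the call begins (- or left out, the last holds). The fingers move at their own pace and stop on an object; FORCE is the grip in N (left out, the last holds). Time passes only in rows, so rows that do not move let the fingers close, or fill a call up. It gives the time, the measured TCP pose, the force, the opening and the grip force at its end, in the units of the state.
- get_state(): the state, without advancing time (a new reading comes with each control period).
- capture(name): name is "scene" or "side" or "wrist"; returns (picture, depth): 480x640x3 uint8, red, green, blue; 480x640 float32, mm along the optical axis (not along the pixel's ray), 0 where there is no reading.
- calibration(name): a dict with "fx", "fy", "cx", "cy" (pixels), "rvec" (rotation vector, rad) and "tvec" (3), from world to camera coordinates, as OpenCV has them. Camera axes: x right, y down, z forward; pixel columns grow to the right and rows downward; lengths in mm; the calibration is good to about 2 mm. A picture is of the moment at which its call begins: read the wrist's pose just before it. calibration takes no time and is no camera call; for the wrist camera it gives the pose at the moment of the call.
- finish_job(): hands the job in; it is judged then, once.
The state is a dict: "clock": time; "qpos": joint angles; "qvel": joint speeds; "effort": joint torques, N m; "tool_pos": TCP position; "ee_rot": TCP orientation; "ft_force": force on the tool from outside, world axes, zero at the start; "ft_torque": the same for the moment, N m; "width": opening from 0.0 (shut) to 1.0 (fully open); "finger_force": force on a finger pad.
Only numpy, scipy, OpenCV 4.12 (cv2) and the standard library are available. Lean on these libraries where they do the work, as an engineer would, in place of code of your own. Each camera call takes 0.05 s, during which the arm holds its last target. There are 200 camera calls.

## Working session

There is one attempt and no reset: what is moved stays moved. The work goes in short steps, Python scripts to look and compute and a shell command to move; the robot and the scene stay as the last step left them, time stands still between calls to the robot, and variables do not carry over. Pictures are saved under pics/ and viewed, at most 10 in all, crops included, and the job is handed in when it is done.

```bash
ls; mkdir -p pics
cat > h.py <<'E'
import numpy as np, cv2
from scipy.spatial.transform import Rotation as R
from workcell import get_state, capture, calibration, finish_job
def K(n):
    c=calibration(n); return c, R.from_rotvec(c['rvec']).as_matrix(), np.array(c['tvec'])
def pts(n,depth,us,vs,cal=None):
    c,Rm,t=cal or K(n); us=np.asarray(us);vs=np.asarray(vs); d=depth[vs,us]
    P=np.stack([(us-c['cx'])/c['fx']*d,(vs-c['cy'])/c['fy']*d,d],1)
    return (P-t)@Rm
def proj(n,P,cal=None):
    c,Rm,t=cal or K(n); q=np.atleast_2d(P)@Rm.T+t
    return np.stack([q[:,0]/q[:,2]*c['fx']+c['cx'],q[:,1]/q[:,2]*c['fy']+c['cy']],1)
def save(n,img): cv2.imwrite(n,img[:,:,::-1])
E
python3 - <<'E'
from h import *
s=get_state(); print(s)
for n in ('scene','side'):
    im,d=capture(n); save(f'pics/{n}0.png',im); np.savez(f'{n}0.npz',im=im,d=d)
    c=K(n); print(n,c[0]['fx'],-c[1].T@c[2])
E
```

```text
pics
{'clock': 0.0, 'qpos': array([-1.22258517e+00,  3.51214908e-01,  1.65243864e+00, -3.37476480e-06,
        1.13910841e+00, -8.46196969e-02]), 'qvel': array([ 0.00244869,  0.00115817,  0.00094868, -0.00051064,  0.00178734,
       -0.00147627]), 'effort': array([-4.77244230e-04, -4.97334623e+01, -2.85259849e+01,  6.99000712e-02,
        2.57732224e-02, -1.09115872e-04]), 'tool_pos': array([ 230.59220769, -498.96101714,  237.10757007]), 'ee_rot': array([ 9.76673119e-01,  2.14730707e-01, -7.83507718e-05, -5.79381263e-04]), 'ft_force': array([ 0.08775952, -0.05835038, -0.22739042]), 'ft_torque': array([ 0.00485981,  0.02361524, -0.00108999]), 'finger_force': 0.0, 'width': 0.9984383597438808}
scene 613.3565506567394 [-838.0781021  -685.62520933 1316.01611183]
side 458.790127459735 [ 496.11366578 -947.58436607  933.29193838]
```

View pics/scene0.png

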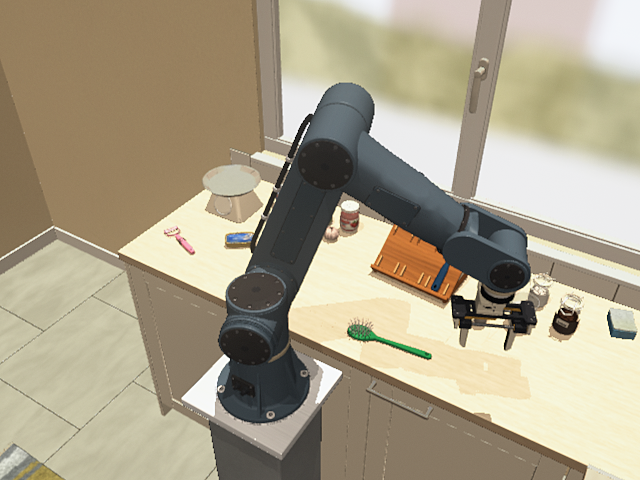

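View pics/side0.png

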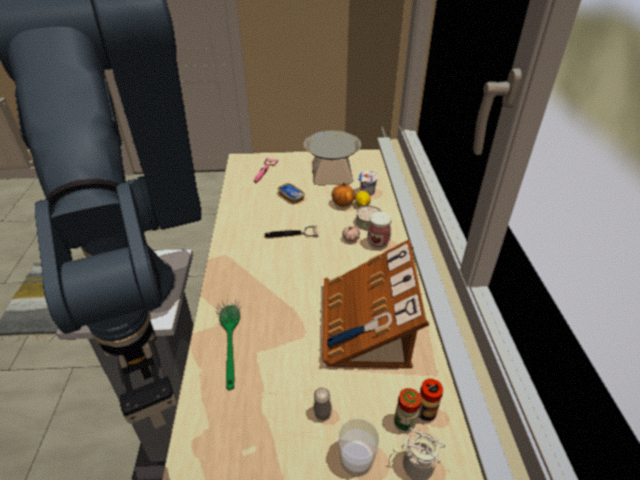

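Side view: the black peeler is at (290,233). It could be confused with the pink peeler at (266,170), the green brush at (230,340), or the opener at (360,328) in the nearest slot. The labels are at (398,256), (403,281) and (406,309). I'll check these in one crop and measure.

Run:
```python
from h import *
f=np.load('side0.npz'); im,d=f['im'],f['d']
a=cv2.resize(im[240:370,310:440],(520,520),interpolation=cv2.INTER_CUBIC)
b=cv2.resize(im[205:255,255:325],(280,200),interpolation=cv2.INTER_CUBIC)
o=np.zeros((520,800,3),np.uint8); o[:,:520]=a; o[:200,520:]=b; save('pics/crop1.png',o)
cal=K('side')
V,U=np.mgrid[0:480,0:640]
hsv=cv2.cvtColor(im,cv2.COLOR_RGB2HSV)
# white labels
m=(hsv[...,1]<50)&(hsv[...,2]>170); m[:240]=0;m[330:]=0;m[:,:385]=0;m[:,425:]=0
n,l,s,c=cv2.connectedComponentsWithStats(m.astype(np.uint8))
for i in range(1,n):
    if s[i,4]>60:
        P=pts('side',d,U[l==i],V[l==i],cal); print('label',c[i],s[i,4],P.mean(0).round(1),P.min(0).round(),P.max(0).round())
# rack wood plane
w=(hsv[...,0]<14)&(hsv[...,1]>140)&(hsv[...,2]>60); w[:240]=0;w[370:]=0;w[:,:320]=0;w[:,430:]=0
P=pts('side',d,U[w],V[w],cal); P=P[(P[:,2]>20)]
best=None;rng=np.random.default_rng(0)
for _ in range(300):
    q=P[rng.choice(len(P),3)]; nn=np.cross(q[1]-q[0],q[2]-q[0]); L=np.linalg.norm(nn)
    if L<1: continue
    nn/=L; k=abs((P-q[0])@nn)<3
    if best is None or k.sum()>best.sum(): best=k
Q=P[best]; cc=Q.mean(0); nn=np.linalg.svd(Q-cc)[2][2]; nn*=np.sign(nn[2])
print('plane',cc,nn,np.degrees(np.arccos(nn[2])),'yaw up-slope',np.degrees(np.arctan2(-nn[1],-nn[0])))
def axis(m,name,zmin):
    P=pts('side',d,U[m],V[m],cal); P=P[P[:,2]>zmin]
    c=P.mean(0); v=np.linalg.svd(P-c)[2][0]; t=(P-c)@v; print(name,len(P),c.round(1),v.round(3),np.percentile(t,[1,99]).round(1),np.percentile(P[:,2],[5,50,95]).round(1))
bl=(hsv[...,0]>95)&(hsv[...,0]<130)&(hsv[...,1]>80); bl[:315]=0;bl[350:]=0;bl[:,:325]=0;bl[:,:][:,395:]=0
axis(bl,'opener handle',0)
pk=(hsv[...,2]<80); pk[:225]=0;pk[242:]=0;pk[:,:260]=0;pk[:,305:]=0
axis(pk,'peeler handle',4)
v,u=np.nonzero(pk); print(u.min(),u.max(),v.min(),v.max())
P=pts('side',d,[315,311,315],[233,229,236],cal); print(P.round(1))
```

```text
label [419.96896552 253.74482759] 290 [809.6 -47.9 127.7] [ 496. -948.  116.] [834.  18. 933.]
plane [ 656.3305085  -187.39098724   96.59960456] [-0.61393949  0.04453922  0.78809552] 37.99211026969346 yaw up-slope -4.149344775095173
opener handle 257 [ 589.3 -270.2   79.1] [-0.068 -0.616  0.785] [-36.1 486.7] [45.2 69.7 91.5]
peeler handle 158 [438.1 201.   13. ] [ 0.997  0.079 -0.012] [-56.   54.5] [ 7.  13.7 17.8]
265 300 231 237
[[542.1 200.3  10.7]
 [530.5 236.3  -0.9]
 [541.6 191.4   5.5]]
```

View pics/crop1.png

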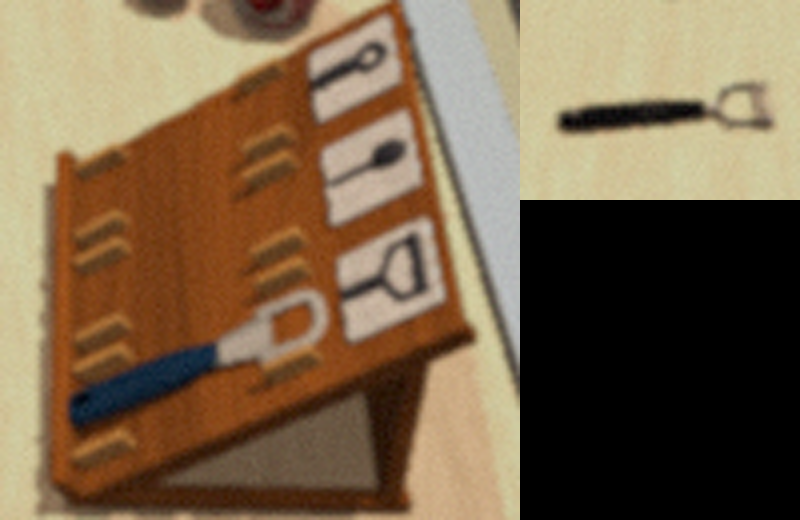

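The crop confirms the labels: ring opener on the far-left label, spoon in the middle, U-shaped peeler on the near one. The opener sits in the near (peeler) slot, and the black peeler's handle points at the robot.

Run:
```python
from h import *
f=np.load('side0.npz'); im,d=f['im'],f['d']; cal=K('side')
hsv=cv2.cvtColor(im,cv2.COLOR_RGB2HSV)
c0=np.array([656.33,-187.39,96.6]); n=np.array([-0.61394,0.04454,0.7881])
def ray(u,v,p0,nn):
    c,Rm,t=cal; C=-Rm.T@t; D=np.stack([(u-c['cx'])/c['fx'],(v-c['cy'])/c['fy'],np.ones(len(u))],1)@Rm
    return C+D*(((p0-C)@nn)/(D@nn))[:,None]
cor=np.array([[[306,68],[394,14],[406,80],[318,124]],[[318,166],[410,108],[422,182],[332,226]],[[336,266],[432,216],[446,294],[350,342]]],float)/4+[310,240]
yaw=np.radians(-4.15); up=np.array([np.cos(yaw)*np.cos(.6632),np.sin(yaw)*np.cos(.6632),np.sin(.6632)]); lat=np.array([-np.sin(yaw),np.cos(yaw),0])
cs=[]
for q in cor:
    m=np.zeros(im.shape[:2],np.uint8); cv2.fillPoly(m,[np.int32(q.round())],1)
    P=ray(q[:,0],q[:,1],c0,n); cs.append(P.mean(0)); e=P[[1,2]].mean(0)-P[[0,3]].mean(0)
    print(P.mean(0).round(1),'size',np.ptp(P@up).round(),np.ptp(P@lat).round(),'yaw',np.degrees(np.arctan2(e[1],e[0])).round(1))
cs=np.array(cs); e=cs[0]-cs[2]; print('yaw from labels',np.degrees(np.arctan2(-e[0],e[1])),np.linalg.norm(e))
mid=cs.mean(0)
for k,nm in ((88,'op'),(0,'sp'),(-88,'pe')): print(nm,'seat',(mid+k*lat-129*up).round(1))
# opener: blue mask rays onto plane +12
p1=c0+n*12
V,U=np.mgrid[0:480,0:640]
bl=(hsv[...,0]>95)&(hsv[...,0]<130)&(hsv[...,1]>80)&(U>320)&(U<375)&(V>315)&(V<352)
v,u=np.nonzero(bl); P=ray(u*1.,v*1.,p1,n); S=mid-88*lat-129*up
a=np.stack([(P-S)@up,(P-S)@lat],1); print('opener handle in slot frame',np.percentile(a,[2,50,98],0).round(1))
cc=a.mean(0); w=np.linalg.svd(a-cc)[2][0]; print(cc,np.degrees(np.arctan(w[1]/w[0])))
# peeler
gp=np.array([0,0,1.])
pk=(hsv[...,2]<80)&(U>260)&(U<305)&(V>225)&(V<242)
v,u=np.nonzero(pk); P=ray(u*1.,v*1.,gp*12,gp)[:,:2]; cc=P.mean(0); w=np.linalg.svd(P-cc)[2][0]; t=(P-cc)@w
print('peeler',cc,w,np.degrees(np.arctan(w[1]/w[0])),t.min(),t.max())
# yoke corners in crop (x-520)/4+255
y=np.array([[770,84],[770,124],[718,108],[560,120]],float); print(ray((y[:,0]-520)/4+255,y[:,1]/4+205,gp*11,gp).round(1))
```

```text
[741.4 -94.4 157.6] size 67.0 62.0 yaw -1.2
[ 733.8 -181.   156.6] size 66.0 61.0 yaw 1.2
[ 728.4 -267.2  157.3] size 64.0 60.0 yaw -0.7
yaw from labels -4.29959478878628 173.26629532581785
op seat [639.5 -85.7  77.7]
sp seat [ 633.2 -173.5   77.7]
pe seat [ 626.8 -261.3   77.7]
opener handle in slot frame [[-82.3 -11.4]
 [-35.   -0.4]
 [ 13.2  11.6]]
[-36.09599109  -0.28938763] -3.9844323716950605
peeler [437.00110882 201.74251532] [0.99687342 0.07901511] 4.531956738115127 -55.353744625427034 57.272875225837424
[[551.9 235.9  11. ]
 [549.3 184.2  11. ]
 [508.6 206.9  11. ]
 [381.9 198.7  11. ]]
```

```bash
cat >> h.py <<'E'
yaw=np.radians(-4.2); sl=np.radians(38)
up=np.array([np.cos(yaw)*np.cos(sl),np.sin(yaw)*np.cos(sl),np.sin(sl)]); lat=np.array([-np.sin(yaw),np.cos(yaw),0]); nb=np.cross(up,lat)
SP=np.array([626.8,-261.3,78.]); SO=np.array([639.5,-85.7,78.])
Rbed=np.stack([up,-lat,-nb],1)   # tool over the slot: x up slope, y right, z into bed
def turned(yawdeg,Rm): return R.from_euler('z',yawdeg,degrees=True).as_matrix()@Rm
def plan(p,Rt,p0=None,R0=None,N=None):
    s=get_state(); p0=np.array(s['tool_pos']) if p0 is None else p0
    R0=R.from_quat(s['ee_rot']).as_matrix() if R0 is None else R0
    w=R.from_matrix(R0.T@Rt).as_rotvec(); dp=np.asarray(p)-p0
    N0=max(np.linalg.norm(dp)/26,np.degrees(np.linalg.norm(w))/6.6,1); N=N or int(np.ceil(N0/5)*5)
    while 1:
        A=sum(R0@R.from_rotvec(w*k/N).as_matrix() for k in range(N))
        sh=np.linalg.solve(A,dp)/25
        if abs(sh).max()<=1: break
        N+=5
    print('N',N,'row',sh.round(3).tolist(),(w/N/(2*np.pi)).round(4).tolist())
def show():
    s=get_state(); print(s['clock'],s['tool_pos'].round(1),R.from_quat(s['ee_rot']).as_matrix().round(3).tolist(),s['ft_force'].round(1),s['width'],s['finger_force'])
E
python3 -c "
from h import *
plan(SP+130*nb,Rbed)"
```

```text
N 20 row [0.666, -0.367, 0.328] [-0.0013, 0.0052, 0.0039]
```

```bash
M="python3 -m handwheel"
python3 -m handwheel '[[[0.666,-0.367,0.328,-0.0013,0.0052,0.0039],[0.666,-0.367,0.328,-0.0013,0.0052,0.0039],[0.666,-0.367,0.328,-0.0013,0.0052,0.0039],[0.666,-0.367,0.328,-0.0013,0.0052,0.0039],[0.666,-0.367,0.328,-0.0013,0.0052,0.0039]]]'
python3 -m handwheel '[[[0.666,-0.367,0.328,-0.0013,0.0052,0.0039],[0.666,-0.367,0.328,-0.0013,0.0052,0.0039],[0.666,-0.367,0.328,-0.0013,0.0052,0.0039],[0.666,-0.367,0.328,-0.0013,0.0052,0.0039],[0.666,-0.367,0.328,-0.0013,0.0052,0.0039]]]'
python3 -m handwheel '[[[0.666,-0.367,0.328,-0.0013,0.0052,0.0039],[0.666,-0.367,0.328,-0.0013,0.0052,0.0039],[0.666,-0.367,0.328,-0.0013,0.0052,0.0039],[0.666,-0.367,0.328,-0.0013,0.0052,0.0039],[0.666,-0.367,0.328,-0.0013,0.0052,0.0039]]]'
python3 -m handwheel '[[[0.666,-0.367,0.328,-0.0013,0.0052,0.0039],[0.666,-0.367,0.328,-0.0013,0.0052,0.0039],[0.666,-0.367,0.328,-0.0013,0.0052,0.0039],[0.666,-0.367,0.328,-0.0013,0.0052,0.0039],[0.666,-0.367,0.328,-0.0013,0.0052,0.0039]]]'
python3 -m handwheel '[[[0,0,0,0,0,0],[0,0,0,0,0,0],[0,0,0,0,0,0],[0,0,0,0,0,0],[0,0,0,0,0,0]]]' 0.7
python3 - <<'E'
from h import *
show(); cal=K('wrist'); im,d=capture('wrist'); save('pics/w1.png',im); np.savez('w1.npz',im=im,d=d,Rm=cal[1],t=cal[2])
print(-cal[1].T@cal[2]); plan(SP+130*nb,Rbed)
E
```

```text
clock: 0.52
tool_pos: [293.5, -424.3, 201.0]
ee_rot: [0.985, 0.153, 0.085, 0.002]
ft_force: [-0.1, 0.2, -0.2]
width: 0.997
finger_force: 0.0
clock: 0.93
tool_pos: [369.6, -357.9, 178.9]
ee_rot: [0.982, 0.09, 0.168, 0.004]
ft_force: [0.8, -0.2, -0.0]
width: 1.0
finger_force: 0.0
clock: 1.35
tool_pos: [455.6, -301.1, 172.0]
ee_rot: [0.968, 0.027, 0.249, 0.007]
ft_force: [0.3, 0.4, 0.2]
width: 1.002
finger_force: 0.0
clock: 1.77
tool_pos: [547.7, -255.2, 181.6]
ee_rot: [0.944, -0.037, 0.327, 0.009]
ft_force: [-0.3, 0.7, -0.0]
width: 1.0
finger_force: 0.0
clock: 2.18
tool_pos: [546.6, -256.4, 181.8]
ee_rot: [0.944, -0.036, 0.327, 0.01]
ft_force: [-0.1, 0.6, 0.1]
width: 0.714
finger_force: 0.0
2.1833 [ 546.6 -256.4  181.8] [[0.784, -0.075, 0.617], [-0.062, -0.997, -0.042], [0.618, -0.006, -0.786]] [-0.1  0.6  0.1] 0.7143576420164575 0.0
[ 514.9648948  -254.37004445  342.79034472]
N 5 row [-0.006, -0.008, 0.01] [-0.0001, -0.0001, -0.0002]
```

View pics/w1.png

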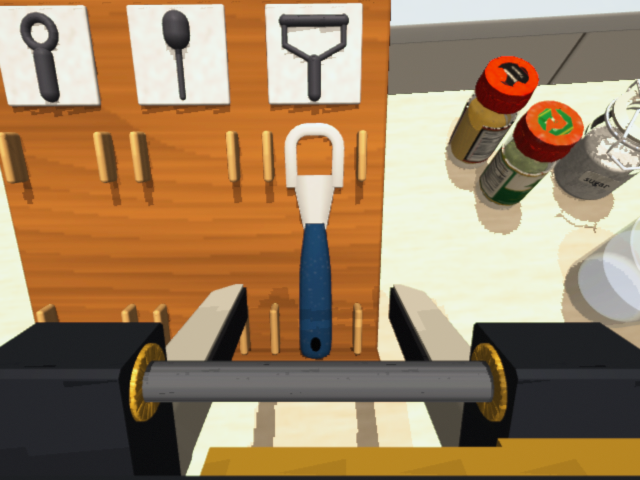

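Wrist view: opener ring at (315,155), handle end at (315,356), straight and centred in its slot. Label middles are at (50,55), (179,54) and (314,54).

```bash
cat >> h.py <<'E'
def rayp(cal,u,v,p0,nn):
    c,Rm,t=cal; C=-Rm.T@t; u=np.asarray(u,float); D=np.stack([(u-c['cx'])/c['fx'],(np.asarray(v,float)-c['cy'])/c['fy'],np.ones(len(u))],1)@Rm
    return C+D*(((p0-C)@nn)/(D@nn))[:,None]
def slotf(P,S): return np.stack([(P-S)@up,(P-S)@lat,(P-S)@nb],1).round(1)
E
python3 - <<'E'
from h import *
f=np.load('w1.npz'); im,d=f['im'],f['d']; cal=(calibration('wrist'),f['Rm'],f['t'])
hsv=cv2.cvtColor(im,cv2.COLOR_RGB2HSV)
m=((hsv[...,1]<70)).astype(np.uint8); m[112:]=0; m[:,375:]=0; m=cv2.morphologyEx(m,5-1,np.ones((5,5)))
n,l,s,c=cv2.connectedComponentsWithStats(m)
V,U=np.mgrid[0:480,0:640]
for i in range(1,n):
    if s[i,4]>2000:
        k,_=cv2.findContours((l==i).astype(np.uint8),0,1); q=cv2.boxPoints(cv2.minAreaRect(k[0]))
        P=rayp(cal,q[:,0],q[:,1],SP+1.5*nb,nb); D=pts('wrist',d,U[l==i],V[l==i],cal)
        print(c[i],slotf(P.mean(0)[None],SP),np.ptp(P@up),np.ptp(P@lat),'bed h',slotf(np.median(D,0)[None],SP))
bl=(hsv[...,0]>95)&(hsv[...,0]<130)&(hsv[...,1]>100); bl[:200]=0;bl[360:]=0;bl[:,:290]=0;bl[:,340:]=0
v,u=np.nonzero(bl);P=slotf(rayp(cal,u,v,SP+9*nb,nb),SP); print('handle',np.percentile(P,[1,50,99],0)[:,:2]); cc=P.mean(0);w=np.linalg.svd((P-cc)[:,:2])[2][0];print(cc,np.degrees(np.arctan(w[1]/w[0])))
D=slotf(pts('wrist',d,u,v,cal),SP); print('h',np.percentile(D[:,2],[5,50,95]))
print('ring',slotf(rayp(cal,[286,344,315,315],[165,165,123,187],SP+8*nb,nb),SP))
ch=[(268,155),(362,155),(275,330),(358,330),(233,155),(139,155)]
print('cheeks',slotf(rayp(cal,*zip(*ch),SP+14*nb,nb),SP))
E
```

```text
handle [[-91.2  -9.1]
 [-39.3   2.3]
 [ 13.2  13.5]]
[-38.91842468   2.30044065   9.        ] -0.06422375396483826
h [11.5 16.5 19.1]
ring [[ 56.1  21.6   8. ]
 [ 55.9 -18.4   8. ]
 [ 83.7   1.4   8. ]
 [ 40.9   1.7   8. ]]
cheeks [[ 63.2  33.   14. ]
 [ 62.9 -29.9  14. ]
 [-66.6  32.8  14. ]
 [-66.8 -30.3  14. ]
 [ 63.3  56.4  14. ]
 [ 63.6 119.5  14. ]]
```

```bash
cat >> h.py <<'E'
SP=SP+1.2*lat-1.0*up; SO=SP+176*lat
E
python3 -c "
from h import *
plan(SP+0.8*lat+22*nb-2*up,Rbed)"
```

```text
N 5 row [-0.032, -0.022, 0.874] [-0.0001, -0.0001, -0.0002]
```

```bash
python3 -m handwheel '[[[-0.03,-0.02,0.8,0,0,0],[-0.03,-0.02,0.8,0,0,0],[-0.03,-0.02,0.8,0,0,0],[-0.03,-0.02,0.8,0,0,0],[-0.03,-0.02,0.4,0,0,-0.001]]]'
python3 -m handwheel '[[[0,0,0.3,0,0,0],[0,0,0.2,0,0,0],[0,0,0.2,0,0,0],[0,0,0.07,0,0,0],[0,0,0,0,0,0]]]'
python3 -c "
from h import *
show()
plan(SP+0.8*lat+22*nb-2*up,Rbed)"
```

```text
clock: 2.65
tool_pos: [600.2, -257.0, 107.0]
ee_rot: [0.945, -0.033, 0.326, 0.01]
ft_force: [-0.9, -0.5, 0.8]
width: 0.699
finger_force: 0.0
clock: 3.07
tool_pos: [611.8, -257.8, 93.8]
ee_rot: [0.944, -0.033, 0.327, 0.01]
ft_force: [0.3, 0.2, -0.7]
width: 0.703
finger_force: 0.0
3.0667 [ 611.8 -257.8   93.8] [[0.784, -0.07, 0.617], [-0.056, -0.998, -0.041], [0.618, -0.002, -0.786]] [ 0.3  0.2 -0.7] 0.7025696353764691 0.0
N 5 row [-0.006, 0.003, -0.002] [-0.0001, -0.0001, 0.0001]
```

Now I'll close, then lift along the bed normal.

```bash
python3 -m handwheel '[[[0,0,0,0,0,0],[0,0,0,0,0,0],[0,0,0,0,0,0],[0,0,0,0,0,0],[0,0,0,0,0,0]]]' 0 30
python3 -m handwheel '[[[0,0,0,0,0,0],[0,0,0,0,0,0],[0,0,-0.1,0,0,0],[0,0,-0.2,0,0,0],[0,0,-0.2,0,0,0]]]'
python3 -m handwheel '[[[0,0,-0.4,0,0,0],[0,0,-0.6,0,0,0],[0,0,-0.6,0,0,0],[0,0,-0.4,0,0,0],[0,0,0,0,0,0]]]'
python3 - <<'E'
from h import *
show(); im,d=capture('wrist'); save('pics/w2.png',im)
E
```

```text
clock: 3.48
tool_pos: [611.8, -257.7, 94.0]
ee_rot: [0.944, -0.033, 0.327, 0.011]
ft_force: [-1.4, 0.4, 2.6]
width: 0.435
finger_force: 30.0
clock: 3.9
tool_pos: [604.0, -257.0, 103.8]
ee_rot: [0.944, -0.033, 0.327, 0.01]
ft_force: [2.8, 0.3, -0.8]
width: 0.44
finger_force: 30.0
clock: 4.32
tool_pos: [572.4, -255.2, 144.3]
ee_rot: [0.944, -0.033, 0.327, 0.011]
ft_force: [-0.9, -0.1, -1.3]
width: 0.439
finger_force: 30.0
4.3167 [ 572.4 -255.2  144.3] [[0.783, -0.07, 0.618], [-0.056, -0.998, -0.042], [0.619, -0.001, -0.785]] [-0.9 -0.1 -1.3] 0.43880064786179596 29.994554221630096
```

View pics/w2.png

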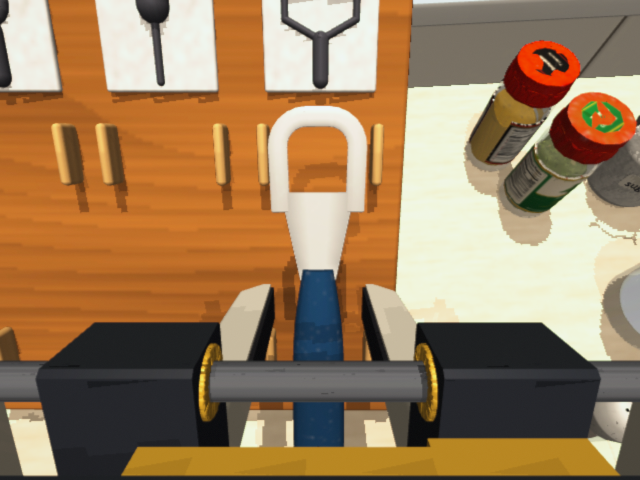

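The opener is held straight, with its ring at (317,160). Now I'll traverse 176 mm to the left slot.

```bash
python3 -m handwheel '[[[0,-0.5,0,0,0,0],[0,-0.9,0,0,0,0],[0,-0.9,0,0,0,0],[0,-0.9,0,0,0,0],[0,-0.9,0,0,0,0]]]'
python3 -m handwheel '[[[0,-0.9,0,0,0,0],[0,-0.9,0,0,0,0],[0,-0.7,0,0,0,0],[0,-0.4,0,0,0,0],[0,0,0,0,0,0]]]'
python3 - <<'E'
from h import *
show(); cal=K('wrist'); im,d=capture('wrist'); save('pics/w3.png',im); np.savez('w3.npz',im=im,d=d,Rm=cal[1],t=cal[2])
plan(SO-1*up+22.5*nb,Rbed)
E
```

```text
clock: 4.78
tool_pos: [580.0, -150.9, 142.1]
ee_rot: [0.945, -0.033, 0.326, 0.01]
ft_force: [0.1, -0.2, -1.2]
width: 0.444
finger_force: 30.0
clock: 5.2
tool_pos: [585.2, -78.2, 142.5]
ee_rot: [0.945, -0.032, 0.326, 0.01]
ft_force: [-0.1, -0.2, -1.1]
width: 0.443
finger_force: 30.0
5.2 [585.2 -78.2 142.5] [[0.785, -0.067, 0.616], [-0.054, -0.998, -0.039], [0.617, -0.003, -0.787]] [-0.1 -0.2 -1.1] 0.4425269608343657 29.994613230228424
N 5 row [0.009, 0.01, 0.497] [-0.0002, -0.0001, 0.0001]
```

View pics/w3.png

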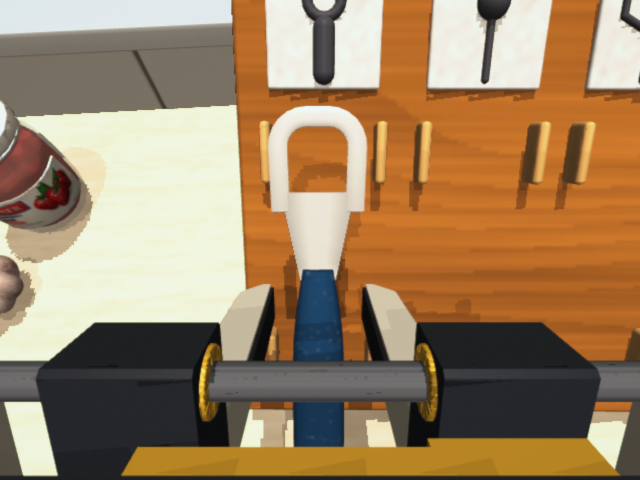

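Cheeks are at x=265 and 381 and the opener at 317. The planned +1.2 mm shift matches that, so I'll lower it.

```bash
python3 -m handwheel '[[[0.02,0.02,0.4,-0.0004,-0.0002,0.0002],[0.02,0.02,0.6,-0.0002,0,0.0002],[0,0.01,0.6,0,0,0],[0,0,0.3,0,0,0],[0,0,0.2,0,0,0]]]'
python3 -m handwheel '[[[0,0,0.12,0,0,0],[0,0,0.1,0,0,0],[0,0,0.1,0,0,0],[0,0,0.06,0,0,0],[0,0,0,0,0,0]]]'
python3 - <<'E'
from h import *
show(); plan(SO-1*up+22.5*nb,Rbed)
E
```

```text
clock: 5.67
tool_pos: [618.6, -85.4, 101.3]
ee_rot: [0.945, -0.036, 0.326, 0.012]
ft_force: [-0.6, -0.4, -1.0]
width: 0.438
finger_force: 30.0
clock: 6.08
tool_pos: [624.3, -84.8, 94.8]
ee_rot: [0.945, -0.035, 0.326, 0.012]
ft_force: [-1.0, -0.7, -1.4]
width: 0.438
finger_force: 30.0
6.0833 [624.3 -84.8  94.8] [[0.785, -0.074, 0.616], [-0.059, -0.997, -0.045], [0.617, -0.001, -0.787]] [-1.  -0.7 -1.4] 0.4381534020219363 29.994439780712128
N 5 row [-0.002, -0.011, 0.002] [0.0, -0.0001, -0.0]
```

```bash
python3 -m handwheel '[[[0,-0.02,0,0,0,0],[0,-0.02,0.02,0,0,0],[0,0,0.02,0,0,0],[-0.02,0,0.02,0,0,0],[0,0,0,0,0,0]]]'
python3 -m handwheel '[[[0,0,0,0,0,0],[0,0,0,0,0,0],[0,0,0,0,0,0],[0,0,0,0,0,0],[0,0,0,0,0,0]]]' 0.72
python3 -m handwheel '[[[0,0,-0.2,0,0,0],[0,0,-0.6,0,0,0],[0,0,-0.9,0,0,0],[0,0,-0.9,0,0,0],[0,0,-0.9,0,0,0]]]'
python3 -m handwheel '[[[0,0,-0.6,0,0,0],[0,0,-0.4,0,0,0],[0,0,0,0,0,0],[0,0,0,0,0,0],[0,0,0,0,0,0]]]'
python3 - <<'E'
from h import *
show(); cal=K('wrist'); im,d=capture('wrist'); save('pics/w4.png',im); np.savez('w4.npz',im=im,d=d,Rm=cal[1],t=cal[2])
hsv=cv2.cvtColor(im,cv2.COLOR_RGB2HSV)
V,U=np.mgrid[0:480,0:640]
bl=(hsv[...,0]>95)&(hsv[...,0]<130)&(hsv[...,1]>100)&(V>200)&(V<365)&(abs(U-315)<40)
v,u=np.nonzero(bl);P=slotf(rayp(cal,u,v,SO+9*nb,nb),SO); print('handle',np.percentile(P,[1,50,99],0)[:,:2]); cc=P.mean(0);w=np.linalg.svd((P-cc)[:,:2])[2][0];print(cc,np.degrees(np.arctan(w[1]/w[0])))
D=slotf(pts('wrist',d,u,v,cal),SO); print('h',np.percentile(D[:,2],[5,50,95]))
E
```

```text
clock: 6.5
tool_pos: [625.0, -83.5, 94.4]
ee_rot: [0.944, -0.035, 0.327, 0.012]
ft_force: [-8.0, -0.1, 10.3]
width: 0.437
finger_force: 30.0
clock: 6.92
tool_pos: [624.9, -83.5, 93.5]
ee_rot: [0.945, -0.035, 0.326, 0.012]
ft_force: [-0.1, -0.7, 0.1]
width: 0.713
finger_force: 0.0
clock: 7.33
tool_pos: [579.1, -79.9, 152.3]
ee_rot: [0.945, -0.035, 0.326, 0.011]
ft_force: [0.9, 0.4, 0.1]
width: 0.724
finger_force: 0.0
clock: 7.75
tool_pos: [564.5, -78.8, 171.3]
ee_rot: [0.944, -0.035, 0.327, 0.011]
ft_force: [-0.3, -0.6, 0.4]
width: 0.718
finger_force: 0.0
7.75 [564.5 -78.8 171.3] [[0.784, -0.073, 0.616], [-0.058, -0.997, -0.043], [0.618, -0.002, -0.786]] [-0.3 -0.6  0.4] 0.7184738383531976 0.0
handle [[-89.4 -10.8]
 [-37.8   0.1]
 [ 14.   11.8]]
[-37.56086735   0.44647959   9.        ] 0.09930883375807743
h [11.6 16.6 19.2]
```

View pics/w4.png

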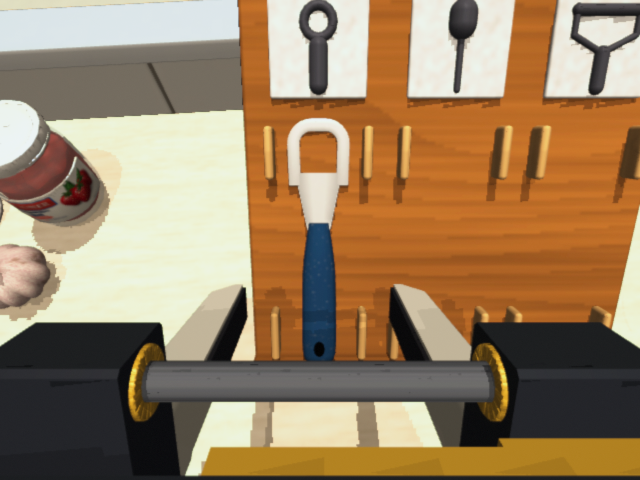

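The opener is home: ring at (318,150), handle end at (319,356), between the cheeks. Next I'll hover over the peeler.

Run:
```python
from h import *
f=np.load('side0.npz'); cal=K('side'); print('garlic,onion,tin',pts('side',f['d'],[350,343,292,378],[233,195,192,230],cal).round())
a=np.radians(4.5); hx=np.array([np.cos(a),np.sin(a),0]); Rd=np.stack([hx,[hx[1],-hx[0],0],[0,0,-1]],1)
plan([481,205,160],Rd)
```

```text
garlic,onion,tin [[649. 158.  40.]
 [644. 341.  58.]
 [470. 427.  20.]
 [727. 119.  79.]]
N 15 row [-0.223, -0.757, -0.057] [0.0005, -0.007, -0.0016]
```

```bash
python3 -m handwheel '[[[-0.223,-0.757,-0.057,0.0005,-0.007,-0.0016],[-0.223,-0.757,-0.057,0.0005,-0.007,-0.0016],[-0.223,-0.757,-0.057,0.0005,-0.007,-0.0016],[-0.223,-0.757,-0.057,0.0005,-0.007,-0.0016],[-0.223,-0.757,-0.057,0.0005,-0.007,-0.0016]]]'
python3 -m handwheel '[[[-0.223,-0.757,-0.057,0.0005,-0.007,-0.0016],[-0.223,-0.757,-0.057,0.0005,-0.007,-0.0016],[-0.223,-0.757,-0.057,0.0005,-0.007,-0.0016],[-0.223,-0.757,-0.057,0.0005,-0.007,-0.0016],[-0.223,-0.757,-0.057,0.0005,-0.007,-0.0016]]]'
python3 -m handwheel '[[[-0.223,-0.757,-0.057,0.0005,-0.007,-0.0016],[-0.223,-0.757,-0.057,0.0005,-0.007,-0.0016],[-0.223,-0.757,-0.057,0.0005,-0.007,-0.0016],[-0.223,-0.757,-0.057,0.0005,-0.007,-0.0016],[-0.223,-0.757,-0.057,0.0005,-0.007,-0.0016]]]'
python3 -m handwheel '[[[0,0,0,0,0,0],[0,0,0,0,0,0],[0,0,0,0,0,0],[0,0,0,0,0,0],[0,0,0,0,0,0]]]' 0.55
python3 - <<'E'
from h import *
show(); cal=K('wrist'); im,d=capture('wrist'); save('pics/w5.png',im); np.savez('w5.npz',im=im,d=d,Rm=cal[1],t=cal[2])
E
```

```text
clock: 8.22
tool_pos: [549.5, -9.2, 163.7]
ee_rot: [0.968, -0.015, 0.252, 0.004]
ft_force: [-0.2, 0.5, 0.2]
width: 0.724
finger_force: 0.0
clock: 8.63
tool_pos: [522.0, 86.7, 158.6]
ee_rot: [0.99, 0.011, 0.144, 0.0]
ft_force: [0.0, -0.7, 0.6]
width: 0.721
finger_force: 0.0
clock: 9.05
tool_pos: [489.2, 180.2, 159.7]
ee_rot: [0.999, 0.037, 0.034, -0.003]
ft_force: [-0.1, -0.8, 0.5]
width: 0.719
finger_force: 0.0
clock: 9.47
tool_pos: [489.7, 178.1, 160.3]
ee_rot: [0.999, 0.036, 0.036, -0.002]
ft_force: [-0.1, 0.7, 0.1]
width: 0.553
finger_force: 0.0
9.4667 [489.7 178.1 160.3] [[0.995, 0.073, 0.072], [0.072, -0.997, 0.007], [0.072, -0.002, -0.997]] [-0.1  0.7  0.1] 0.5533074008434464 0.0
```

View pics/w5.png

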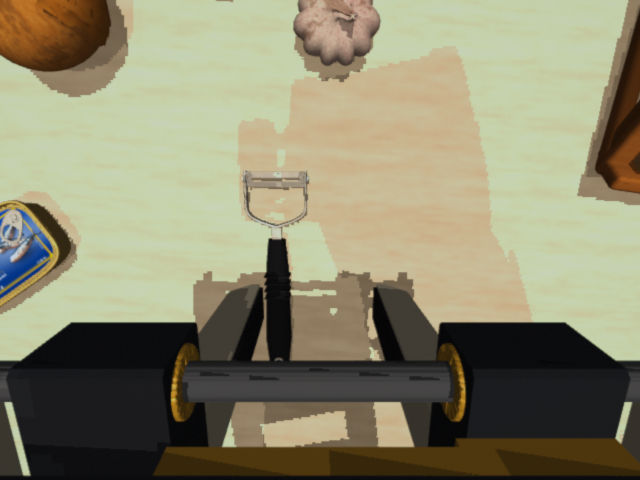

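Peeler in the wrist view: yoke bar from (244,178) to (308,178), handle top at (277,240), running down to (279,358). It is about 26 mm left of the tool.

Run:
```python
from h import *
f=np.load('w5.npz'); im=f['im']; cal=(calibration('wrist'),f['Rm'],f['t']); z=np.array([0,0,1.])
g=im.max(2); 
V,U=np.mgrid[0:480,0:640]; m=(g<70)&(V>238)&(V<275)&(U>255)&(U<300)
v,u=np.nonzero(m); P=rayp(cal,u,v,z*12,z)
c=P.mean(0); 
rows=[[u[v==r].mean(),r] for r in range(242,275,4)]; 
print('widths',[int(np.ptp(u[v==r])) for r in range(242,275,8)])
A=rayp(cal,*zip(*rows),z*12,z); print(A[[0,-1]].round(1))
B=rayp(cal,[244,308,276,277,279],[178,178,170,238,358],z*8,z); print(B.round(1))
hd=rayp(cal,[276],[179],z*9,z)[0]; base=rayp(cal,[279],[340],z*13,z)[0]; e=hd-base; e[2]=0; e/=np.linalg.norm(e); print('dir',np.degrees(np.arctan2(e[1],e[0])))
```

```text
widths [16, 17, 18, 21, 24]
[[491.9 211.6  12. ]
 [465.6 210.3  12. ]]
[[540.  240.3   8. ]
 [543.6 190.5   8. ]
 [547.9 215.7   8. ]
 [494.4 212.2   8. ]
 [389.8 205.1   8. ]]
dir 4.1710525096900195
```

```bash
cat >> h.py <<'E'
a=np.radians(4.2); hx=np.array([np.cos(a),np.sin(a),0]); Rd=np.stack([hx,[hx[1],-hx[0],0],[0,0,-1]],1)
E
python3 -c "
from h import *
plan([476,210.5,60],Rd)"
```

```text
N 5 row [-0.126, -0.265, 0.799] [-0.0001, -0.0023, -0.0]
```

```bash
python3 -m handwheel '[[[-0.126,-0.265,0.8,0,-0.0023,0],[-0.126,-0.265,0.8,0,-0.0023,0],[-0.126,-0.265,0.8,0,-0.0023,0],[-0.126,-0.265,0.8,0,-0.0023,0],[-0.126,-0.265,0.8,0,-0.0023,0]]]'
python3 -m handwheel '[[[0,0,0,0,0,0],[0,0,0,0,0,0],[0,0,0,0,0,0],[0,0,0,0,0,0],[0,0,0,0,0,0]]]'
python3 - <<'E'
from h import *
show(); cal=K('wrist'); im,d=capture('wrist'); save('pics/w6.png',im)
plan([476,210.5,22],Rd)
E
```

```text
clock: 9.93
tool_pos: [475.9, 211.1, 59.1]
ee_rot: [0.999, 0.036, -0.0, -0.001]
ft_force: [0.5, -0.1, -0.7]
width: 0.55
finger_force: 0.0
clock: 10.35
tool_pos: [476.5, 211.0, 61.1]
ee_rot: [0.999, 0.037, 0.001, -0.001]
ft_force: [1.2, -0.0, 0.5]
width: 0.549
finger_force: 0.0
10.35 [476.5 211.   61.1] [[0.997, 0.073, 0.002], [0.073, -0.997, 0.002], [0.002, -0.002, -1.0]] [ 1.2 -0.   0.5] 0.5494027897744211 0.0
N 5 row [-0.004, 0.005, 0.311] [-0.0001, -0.0001, -0.0]
```

View pics/w6.png

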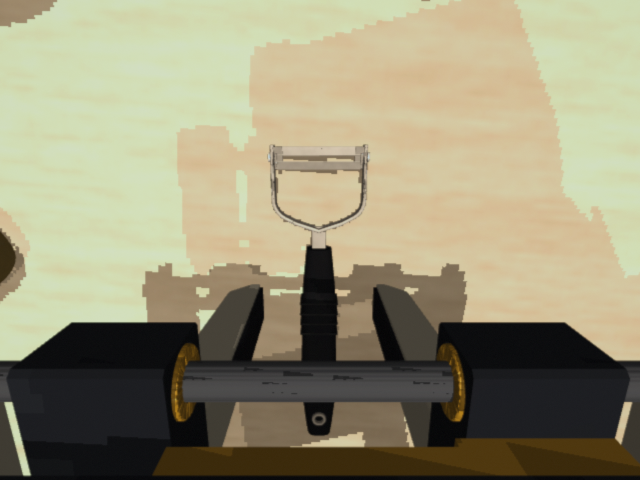

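It is centred and straight: bar at (319,150), handle top (319,246), handle end (319,433). I'll descend and grip.

```bash
python3 -m handwheel '[[[0,0,0.4,0,0,0],[0,0,0.5,0,0,0],[0,0,0.35,0,0,0],[0,0,0.2,0,0,0],[0,0,0.1,0,0,0]]]'
python3 - <<'E'
from h import *
cal=K('wrist'); z=np.array([0,0,1.])
s=get_state(); print(s['tool_pos'],s['ft_force'])
E
python3 -m handwheel '[[[0,0,0,0,0,0],[0,0,0,0,0,0],[0,0,0,0,0,0],[0,0,0,0,0,0],[0,0,0,0,0,0]]]' 0 30
python3 -m handwheel '[[[0,0,0,0,0,0],[0,0,0,0,0,0],[0,0,0,0,0,0],[0,0,0,0,0,0],[0,0,0,0,0,0]]]'
python3 - <<'E'
from h import *
show(); cal=K('wrist'); im,d=capture('wrist'); np.savez('w7.npz',im=im,d=d,Rm=cal[1],t=cal[2]); save('pics/w7.png',im)
E
```

```text
clock: 10.82
tool_pos: [475.5, 211.1, 20.2]
ee_rot: [0.999, 0.037, -0.001, -0.001]
ft_force: [0.3, 0.1, -0.2]
width: 0.549
finger_force: 0.0
[475.49468973 211.08917905  20.20282234] [ 0.31673222  0.13167097 -0.15867888]
clock: 11.23
tool_pos: [476.1, 211.3, 21.5]
ee_rot: [0.999, 0.037, 0.0, -0.001]
ft_force: [0.3, -1.1, 0.0]
width: 0.238
finger_force: 0.0
clock: 11.65
tool_pos: [476.0, 211.3, 21.5]
ee_rot: [0.999, 0.037, 0.0, -0.001]
ft_force: [-1.1, -0.8, 4.8]
width: 0.21
finger_force: 30.0
11.65 [476.  211.3  21.5] [[0.997, 0.074, 0.0], [0.074, -0.997, 0.002], [0.001, -0.002, -1.0]] [-1.1 -0.8  4.8] 0.210273460827759 30.003313422203064
```

View pics/w7.png

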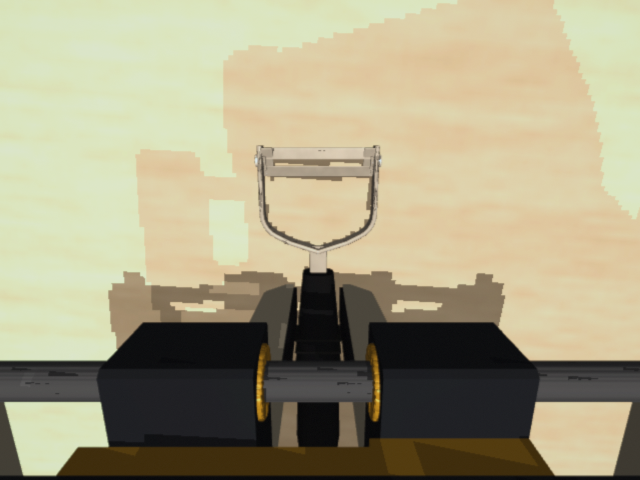

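The peeler is gripped straight: bar at (319,148), handle top at (319,268). That was the last of my 10 pictures, so I go on by numbers alone. Next: where the peeler sits in the tool frame, then lift and carry.

Run:
```python
from h import *
f=np.load('w7.npz'); cal=(calibration('wrist'),f['Rm'],f['t']); z=np.array([0,0,1.]); p=np.array(get_state()['tool_pos'])
for u,v,h in ((319,146,11),(319,146,6),(319,269,15),(257,160,8),(381,160,8)):
    q=rayp(cal,[u],[v],z*h,z)[0]-p; print(h,(q@Rd).round(1))
# lift, via, hover
A=np.array([476,211.3,21.5]);B=np.array([476,211.3,191.]);
plan(B,Rd,A,Rd)
C=SP+12*up+110*nb; print(C); plan(C,Rbed,B,Rd)
plan(C,Rbed,B,Rd,30)
```

```text
11 [71.4 -0.1 10.5]
6 [71.3 -0.1 15.5]
15 [21.4 -0.1  6.5]
8 [ 65.8 -25.3  13.5]
8 [65.8 25.1 13.5]
N 10 row [0.0, -0.0, -0.678] [0.0, 0.0, 0.0]
[ 567.99183443 -255.77816697  171.45345913]
N 20 row [0.16, 0.935, 0.102] [-0.0004, 0.0053, 0.0011]
N 30 row [0.107, 0.623, 0.069] [-0.0003, 0.0035, 0.0007]
```

```bash
python3 -m handwheel '[[[0,0,-0.1,0,0,0],[0,0,-0.3,0,0,0],[0,0,-0.7,0,0,0],[0,0,-0.9,0,0,0],[0,0,-0.9,0,0,0]]]'
python3 -m handwheel '[[[0,0,-0.9,0,0,0],[0,0,-0.9,0,0,0],[0,0,-0.9,0,0,0],[0,0,-0.8,0,0,0],[0,0,-0.4,0,0,0]]]'
python3 -m handwheel '[[[0.107,0.623,0.069,-0.0003,0.0035,0.0007],[0.107,0.623,0.069,-0.0003,0.0035,0.0007],[0.107,0.623,0.069,-0.0003,0.0035,0.0007],[0.107,0.623,0.069,-0.0003,0.0035,0.0007],[0.107,0.623,0.069,-0.0003,0.0035,0.0007]]]'
python3 -m handwheel '[[[0.107,0.623,0.069,-0.0003,0.0035,0.0007],[0.107,0.623,0.069,-0.0003,0.0035,0.0007],[0.107,0.623,0.069,-0.0003,0.0035,0.0007],[0.107,0.623,0.069,-0.0003,0.0035,0.0007],[0.107,0.623,0.069,-0.0003,0.0035,0.0007]]]'
python3 -m handwheel '[[[0.107,0.623,0.069,-0.0003,0.0035,0.0007],[0.107,0.623,0.069,-0.0003,0.0035,0.0007],[0.107,0.623,0.069,-0.0003,0.0035,0.0007],[0.107,0.623,0.069,-0.0003,0.0035,0.0007],[0.107,0.623,0.069,-0.0003,0.0035,0.0007]]]'
python3 - <<'E'
from h import *
show(); plan(SP+12*up+110*nb,Rbed)
# handle end from w6 geometry
f=np.load('w7.npz'); c=calibration('wrist'); Rm=f['Rm']; C=-Rm.T@f['t']+[0.5,-.3,39.6]; z=np.array([0,0,1.])
for h in (4,8,12): print(h,(rayp((c,Rm,-Rm@C),[319,319,319],[433,246,146],z*h,z)-[476.5,211,h])@Rd)
E
```

```text
clock: 12.12
tool_pos: [475.5, 211.0, 94.6]
ee_rot: [0.999, 0.037, -0.0, -0.001]
ft_force: [0.6, -0.2, 0.2]
width: 0.211
finger_force: 30.0
clock: 12.53
tool_pos: [476.4, 211.2, 193.9]
ee_rot: [0.999, 0.037, 0.002, -0.001]
ft_force: [0.4, 0.4, 1.0]
width: 0.214
finger_force: 30.0
clock: 12.95
tool_pos: [494.4, 133.4, 183.0]
ee_rot: [0.998, 0.026, 0.055, 0.002]
ft_force: [-0.6, -0.0, -0.5]
width: 0.208
finger_force: 30.0
clock: 13.37
tool_pos: [512.2, 56.1, 177.2]
ee_rot: [0.994, 0.014, 0.11, 0.005]
ft_force: [0.4, 0.0, -0.9]
width: 0.208
finger_force: 30.0
clock: 13.78
tool_pos: [528.7, -21.5, 173.5]
ee_rot: [0.986, 0.003, 0.165, 0.007]
ft_force: [1.3, -0.4, 0.0]
width: 0.215
finger_force: 30.0
13.7833 [528.7 -21.5 173.5] [[0.946, 0.004, 0.325], [0.009, -1.0, -0.013], [0.325, 0.015, -0.946]] [ 1.3 -0.4  0. ] 0.215370352696357 29.999690651893616
N 10 row [0.158, 0.932, 0.102] [-0.0004, 0.0053, 0.0012]
4 [[-1.06973678e+02  8.35442382e-02  0.00000000e+00]
 [ 1.69903211e+01 -2.86959568e-02  0.00000000e+00]
 [ 7.03012667e+01 -7.69650588e-02  0.00000000e+00]]
8 [[-1.03382362e+02  7.49740564e-02  0.00000000e+00]
 [ 1.81391768e+01 -3.50546723e-02  0.00000000e+00]
 [ 7.03997380e+01 -8.23727293e-02  0.00000000e+00]]
12 [[-9.97910466e+01  6.64038747e-02  0.00000000e+00]
 [ 1.92880325e+01 -4.14133879e-02  0.00000000e+00]
 [ 7.04982092e+01 -8.77803997e-02  0.00000000e+00]]
```

```bash
python3 -m handwheel '[[[0.107,0.623,0.069,-0.0003,0.0035,0.0007],[0.107,0.623,0.069,-0.0003,0.0035,0.0007],[0.107,0.623,0.069,-0.0003,0.0035,0.0007],[0.107,0.623,0.069,-0.0003,0.0035,0.0007],[0.107,0.623,0.069,-0.0003,0.0035,0.0007]]]'
python3 -m handwheel '[[[0.107,0.623,0.069,-0.0003,0.0035,0.0007],[0.107,0.623,0.069,-0.0003,0.0035,0.0007],[0.107,0.623,0.069,-0.0003,0.0035,0.0007],[0.107,0.623,0.069,-0.0003,0.0035,0.0007],[0.107,0.623,0.069,-0.0003,0.0035,0.0007]]]'
python3 -m handwheel '[[[0.107,0.623,0.069,-0.0003,0.0035,0.0007],[0.107,0.623,0.069,-0.0003,0.0035,0.0007],[0.107,0.623,0.069,-0.0003,0.0035,0.0007],[0.107,0.623,0.069,-0.0003,0.0035,0.0007],[0.107,0.623,0.069,-0.0003,0.0035,0.0007]]]'
python3 -m handwheel '[[[0,0,0,0,0,0],[0,0,0,0,0,0],[0,0,0,0,0,0],[0,0,0,0,0,0],[0,0,0,0,0,0]]]'
python3 - <<'E'
from h import *
show(); plan(SP+17.5*up+35*nb,Rbed)
E
```

```text
clock: 14.2
tool_pos: [543.9, -99.5, 171.5]
ee_rot: [0.976, -0.008, 0.219, 0.01]
ft_force: [0.3, -0.0, -0.9]
width: 0.209
finger_force: 30.0
clock: 14.62
tool_pos: [557.5, -177.8, 171.3]
ee_rot: [0.962, -0.019, 0.272, 0.012]
ft_force: [0.7, 0.1, -0.8]
width: 0.213
finger_force: 30.0
clock: 15.03
tool_pos: [569.3, -256.3, 172.6]
ee_rot: [0.945, -0.03, 0.325, 0.015]
ft_force: [-0.3, 0.3, -0.3]
width: 0.212
finger_force: 30.0
clock: 15.45
tool_pos: [569.6, -254.9, 173.0]
ee_rot: [0.945, -0.03, 0.324, 0.015]
ft_force: [-0.6, 0.6, -0.5]
width: 0.212
finger_force: 30.0
15.45 [ 569.6 -254.9  173. ] [[0.788, -0.066, 0.612], [-0.047, -0.998, -0.047], [0.614, 0.009, -0.789]] [-0.6  0.6 -0.5] 0.21206892943154676 29.99944120645523
N 5 row [0.028, 0.007, 0.602] [0.0001, 0.0001, 0.0004]
```

```bash
python3 -m handwheel '[[[0.03,0.01,0.5,0.0001,0.0001,0.0006],[0.03,0.01,0.7,0.0001,0.0001,0.0006],[0.03,0.01,0.7,0.0001,0.0001,0.0006],[0.03,0.01,0.7,0,0,0.0002],[0.02,0,0.4,0,0,0]]]'
python3 -m handwheel '[[[0,0,0,0,0,0],[0,0,0,0,0,0],[0,0,0,0,0,0],[0,0,0,0,0,0],[0,0,0,0,0,0]]]'
python3 - <<'E'
from h import *
show(); plan(SP+17.5*up+23*nb,Rbed)
cal=K('wrist'); im,d=capture('wrist'); np.savez('w8.npz',im=im,d=d,Rm=cal[1],t=cal[2])
V,U=np.mgrid[0:260:2,0:640:2]; P=slotf(pts('wrist',d,U.ravel(),V.ravel(),cal),SP); 
k=(P[:,0]>50)&(P[:,0]<80)&(abs(P[:,1])<45)&(P[:,2]>7)
for lo in range(-40,40,4):
    j=k&(P[:,1]>=lo)&(P[:,1]<lo+4)
    print(lo,j.sum(),np.median(P[j,2]) if j.any() else '')
hsv=cv2.cvtColor(im,cv2.COLOR_RGB2HSV)
for r in (100,120,140,160,180):
    row=hsv[r]; wood=(row[:,0]<16)&(row[:,1]>140); ch=np.nonzero(~wood)[0]; ch=ch[(ch>200)&(ch<440)]
    print(r,[ (int(g[0]),int(g[-1])) for g in np.split(ch,np.nonzero(np.diff(ch)>2)[0]+1) if len(g)>2])
E
```

```text
clock: 15.87
tool_pos: [618.8, -259.7, 114.6]
ee_rot: [0.945, -0.036, 0.325, 0.012]
ft_force: [0.2, 0.0, -1.4]
width: 0.214
finger_force: 30.0
clock: 16.28
tool_pos: [618.1, -260.5, 116.7]
ee_rot: [0.945, -0.036, 0.326, 0.012]
ft_force: [-0.6, -0.8, -0.5]
width: 0.21
finger_force: 30.0
16.2833 [ 618.1 -260.5  116.7] [[0.785, -0.076, 0.615], [-0.06, -0.997, -0.047], [0.616, -0.0, -0.787]] [-0.6 -0.8 -0.5] 0.2104115679103675 29.999410808086395
N 5 row [-0.003, -0.009, 0.103] [0.0001, -0.0, -0.0001]
-40 0 
-36 59 14.5
-32 185 14.6
-28 37 25.2
-24 101 24.8
-20 40 22.6
-16 33 22.4
-12 20 22.4
-8 17 22.4
-4 19 22.2
0 20 22.1
4 20 21.8
8 20 22.5
12 37 22.4
16 44 22.4
20 113 25.0
24 2 24.25
28 129 13.7
32 132 14.850000000000001
36 0 
100 [(244, 385), (425, 439)]
120 [(245, 384), (423, 439)]
140 [(422, 439)]
160 [(254, 272), (363, 381), (420, 439)]
180 [(235, 249), (258, 263), (372, 393), (419, 439)]
```

Run:
```python
from h import *
f=np.load('w8.npz'); cal=(calibration('wrist'),f['Rm'],f['t']); d=f['d']
V,U=np.mgrid[0:330,0:640]; P=slotf(pts('wrist',d,U.ravel(),V.ravel(),cal),SP)
y=(abs(P[:,1])<45)&(P[:,2]>19)&(P[:,2]<32)&(P[:,0]>45)&(P[:,0]<105); print('yoke',np.percentile(P[y],[1,99],0),y.sum())
for s in (-1,1):
  for a,b in ((50,80),(-83,-50)):
    c=(P[:,2]>12)&(P[:,2]<16.5)&(P[:,0]>a)&(P[:,0]<b)&(s*P[:,1]>22)&(s*P[:,1]<44); print('cheek',s,a,c.sum(),np.percentile(P[c],[3,97],0) if c.any() else '')
```

```text
yoke [[ 45.924 -24.8    19.6  ]
 [ 88.2    23.8    26.7  ]] 4525
cheek -1 50 909 [[ 51.1   -33.7    12.524]
 [ 79.    -28.2    16.   ]]
cheek -1 -83 0 
cheek 1 50 904 [[51.  30.  12.7]
 [78.8 35.4 16. ]]
cheek 1 -83 0
```

```bash
python3 -m handwheel '[[[0,-0.03,0,0,0,0],[0,-0.03,0.1,0,0,0],[0,0,0.15,0,0,0],[0,0,0.15,0,0,0],[0,0,0.1,0,0,0]]]'
python3 -m handwheel '[[[0,0,0,0,0,0],[0,0,0,0,0,0],[0,0,0.03,0,0,0],[0,0,0,0,0,0],[0,0,0,0,0,0]]]'
python3 - <<'E'
from h import *
show(); p=get_state()['tool_pos']; print(slotf(p[None],SP)); plan(SP+14.5*up+22*nb,Rbed)
E
```

```text
clock: 16.75
tool_pos: [626.1, -259.4, 105.7]
ee_rot: [0.945, -0.036, 0.325, 0.012]
ft_force: [-31.4, 6.7, 31.7]
width: 0.213
finger_force: 30.0
clock: 17.17
tool_pos: [626.2, -259.5, 105.6]
ee_rot: [0.945, -0.036, 0.325, 0.012]
ft_force: [-8.1, 1.2, 7.1]
width: 0.209
finger_force: 30.0
17.1667 [ 626.2 -259.5  105.6] [[0.786, -0.076, 0.614], [-0.06, -0.997, -0.046], [0.616, -0.001, -0.788]] [-8.1  1.2  7.1] 0.2089650550068194 30.0054869055748
[[17.4  0.6 22.2]]
N 5 row [-0.023, 0.005, 0.002] [0.0, -0.0, -0.0001]
```

Bed contact is at the expected height. Now I'll slide gently down to the ledge.

```bash
python3 -m handwheel '[[[0,0,-0.02,0,0,0],[-0.03,0,0,0,0,0],[-0.03,0,0,0,0,0],[0,0,0,0,0,0],[0,0,0,0,0,0]]]'
python3 -c "
from h import *
s=get_state(); print(slotf(s['tool_pos'][None],SP),slotf(s['ft_force'][None],0*SP))"
python3 -m handwheel '[[[-0.03,0,0,0,0,0],[-0.03,0,0,0,0,0],[0,0,0,0,0,0],[0,0,0,0,0,0],[0,0,0,0,0,0]]]'
python3 -c "
from h import *
s=get_state(); print(slotf(s['tool_pos'][None],SP),slotf(s['ft_force'][None],0*SP))
cal=K('wrist'); im,d=capture('wrist')
V,U=np.mgrid[0:330,0:640]; P=slotf(pts('wrist',d,U.ravel(),V.ravel(),cal),SP)
y=(abs(P[:,1])<28)&(P[:,2]>7)&(P[:,2]<20)&(P[:,0]>45)&(P[:,0]<105); print('yoke',np.percentile(P[y],[1,99],0),y.sum())
"
```

```text
clock: 17.58
tool_pos: [624.9, -259.4, 104.8]
ee_rot: [0.945, -0.036, 0.325, 0.012]
ft_force: [0.1, -0.3, -0.4]
width: 0.21
finger_force: 30.0
[[15.9  0.6 22.3]] [[-0.1 -0.3 -0.4]]
clock: 18.0
tool_pos: [623.8, -259.3, 104.0]
ee_rot: [0.945, -0.036, 0.325, 0.012]
ft_force: [0.5, -0.3, 0.3]
width: 0.211
finger_force: 30.0
[[14.5  0.6 22.5]] [[ 0.6 -0.3 -0.1]]
yoke [[ 45.5 -23.6   7.3]
 [104.   25.4  13.5]] 4320
```

```bash
python3 -m handwheel '[[[-0.03,0,0,0,0,0],[-0.02,0,0,0,0,0],[0,0,0,0,0,0],[0,0,0,0,0,0],[0,0,0,0,0,0]]]'
python3 -c "
from h import *
s=get_state(); print(slotf(s['tool_pos'][None],SP),slotf(s['ft_force'][None],0*SP))"
python3 -m handwheel '[[[-0.02,0,0,0,0,0],[-0.02,0,0,0,0,0],[0,0,0,0,0,0],[0,0,0,0,0,0],[0,0,0,0,0,0]]]'
python3 -c "
from h import *
s=get_state(); print(slotf(s['tool_pos'][None],SP),slotf(s['ft_force'][None],0*SP))"
```

```text
clock: 18.47
tool_pos: [622.8, -259.2, 103.3]
ee_rot: [0.945, -0.036, 0.325, 0.012]
ft_force: [-0.2, 0.2, -0.5]
width: 0.213
finger_force: 30.0
[[13.3  0.6 22.5]] [[-0.5  0.2 -0.2]]
clock: 18.88
tool_pos: [622.1, -259.2, 102.8]
ee_rot: [0.945, -0.036, 0.326, 0.012]
ft_force: [1.4, -0.3, 0.3]
width: 0.208
finger_force: 30.0
[[12.5  0.6 22.5]] [[ 1.3 -0.1 -0.6]]
```

```bash
python3 -m handwheel '[[[-0.02,0,0,0,0,0],[0,0,0,0,0,0],[0,0,0,0,0,0],[0,0,0,0,0,0],[0,0,0,0,0,0]]]'
python3 -c "
from h import *
s=get_state(); print(slotf(s['tool_pos'][None],SP),slotf(s['ft_force'][None],0*SP))"
python3 -m handwheel '[[[-0.02,0,0,0,0,0],[0,0,0,0,0,0],[0,0,0,0,0,0],[0,0,0,0,0,0],[0,0,0,0,0,0]]]'
python3 -c "
from h import *
s=get_state(); print(slotf(s['tool_pos'][None],SP),slotf(s['ft_force'][None],0*SP))"
```

```text
clock: 19.3
tool_pos: [622.0, -259.3, 102.8]
ee_rot: [0.945, -0.036, 0.326, 0.012]
ft_force: [5.4, 0.7, 3.9]
width: 0.212
finger_force: 30.0
[[12.4  0.5 22.6]] [[ 6.6  1.1 -0.2]]
clock: 19.72
tool_pos: [621.9, -259.3, 102.8]
ee_rot: [0.945, -0.036, 0.326, 0.012]
ft_force: [5.1, 0.2, 5.1]
width: 0.213
finger_force: 30.0
[[12.3  0.4 22.7]] [[7.1 0.6 0.9]]
```

Ledge reached. I'll ease off, touch the bed, release and back away.

```bash
python3 -m handwheel '[[[0.02,0,0,0,0,0],[0,0,0.02,0,0,0],[0,0,0.01,0,0,0],[0,0,0,0,0,0],[0,0,0,0,0,0]]]'
python3 -m handwheel '[[[0,0,0,0,0,0],[0,0,0,0,0,0],[0,0,0,0,0,0],[0,0,0,0,0,0],[0,0,0,0,0,0]]]' 0.6
python3 -m handwheel '[[[0,0,-0.2,0,0,0],[0,0,-0.6,0,0,0],[0,0,-0.9,0,0,0],[0,0,-0.9,0,0,0],[0,0,-0.9,0,0,0]]]'
python3 -m handwheel '[[[0,0,-0.8,0,0,0],[0,0,-0.6,0,0,0],[0,0,-0.3,0,0,0],[0,0,0,0,0,0],[0,0,0,0,0,0]]]'
python3 - <<'E'
from h import *
show(); cal=K('wrist'); im,d=capture('wrist'); np.savez('w9.npz',im=im,d=d,Rm=cal[1],t=cal[2]); save('pics/w9.png',im)
V,U=np.mgrid[0:356,0:640]; V=V.ravel();U=U.ravel(); P=slotf(pts('wrist',d,U,V,cal),SP); dark=(im.max(2)<75)[V,U]
y=(abs(P[:,1])<28)&(P[:,2]>7)&(P[:,2]<20)&(P[:,0]>40)&(P[:,0]<105); print('yoke',np.percentile(P[y],[1,99],0),y.sum())
h=dark&(abs(P[:,1])<25)&(P[:,2]>5)&(P[:,2]<25)&(P[:,0]<40)&(P[:,0]>-95); Q=P[h]; print('handle',np.percentile(Q,[1,50,99],0),h.sum())
c=Q.mean(0); w=np.linalg.svd((Q-c)[:,:2],full_matrices=False)[2][0]; print(c,np.degrees(np.arctan(w[1]/w[0])))
k=Q[:,0]; print('top height vs along',[np.percentile(Q[(k>a)&(k<a+15),2],80) for a in range(-80,25,15)])
for n in ('side',):
    im2,d2=capture(n); c2=K(n); hsv=cv2.cvtColor(im2,cv2.COLOR_RGB2HSV); V,U=np.mgrid[240:370,310:440]; V=V.ravel();U=U.ravel()
    P=slotf(pts(n,d2,U,V,c2),SO); b=(hsv[V,U,0]>95)&(hsv[V,U,0]<130)&(hsv[V,U,1]>100)&(abs(P[:,1])<30)&(abs(P[:,0])<100); print('opener side',np.percentile(P[b],[1,50,99],0),b.sum())
    f=np.load('side0.npz')['im']; df=np.abs(f.astype(int)-im2).max(2)>60; df=cv2.morphologyEx(df.astype(np.uint8),2,np.ones((3,3))); n_,l,s,c=cv2.connectedComponentsWithStats(df); print([(c[i].round().tolist(),int(s[i,4])) for i in range(1,n_) if s[i,4]>15])
E
```

```text
clock: 20.13
tool_pos: [622.2, -259.3, 102.5]
ee_rot: [0.945, -0.036, 0.326, 0.012]
ft_force: [-2.0, 2.4, 10.6]
width: 0.214
finger_force: 30.0
clock: 20.55
tool_pos: [621.8, -259.1, 101.3]
ee_rot: [0.945, -0.036, 0.325, 0.012]
ft_force: [0.4, 0.2, -0.1]
width: 0.521
finger_force: 0.0
clock: 20.97
tool_pos: [567.3, -254.9, 171.3]
ee_rot: [0.945, -0.036, 0.325, 0.012]
ft_force: [0.1, -0.8, -0.5]
width: 0.601
finger_force: 0.0
clock: 21.38
tool_pos: [542.3, -253.2, 204.2]
ee_rot: [0.945, -0.036, 0.326, 0.012]
ft_force: [-0.0, 0.9, -1.1]
width: 0.601
finger_force: 0.0
21.3833 [ 542.3 -253.2  204.2] [[0.785, -0.076, 0.614], [-0.06, -0.997, -0.047], [0.616, -0.0, -0.788]] [-0.   0.9 -1.1] 0.6013797015371631 0.0
yoke [[ 40.8   -23.3     7.2  ]
 [104.     25.289  13.5  ]] 1412
handle [[-86.55  -8.45  10.75]
 [-24.     1.    15.2 ]
 [ 28.4   10.7   17.6 ]] 3051
[-25.31176663   1.23611931  15.00036054] -0.22656790053985304
top height vs along [np.float64(15.7), np.float64(16.7), np.float64(16.7), np.float64(16.4), np.float64(16.2), np.float64(15.8), np.float64(15.1)]
opener side [[-74.1   -14
[... 170 characters left out ...]
 629), ([108.0, 76.0], 38), ([126.0, 139.0], 793), ([24.0, 123.0], 494), ([111.0, 140.0], 1009), ([157.0, 108.0], 45), ([201.0, 157.0], 108), ([263.0, 235.0], 8626), ([52.0, 225.0], 2297), ([62.0, 167.0], 19), ([84.0, 166.0], 24), ([218.0, 168.0], 19), ([88.0, 195.0], 91), ([124.0, 201.0], 85), ([166.0, 219.0], 874), ([132.0, 227.0], 252), ([314.0, 231.0], 42), ([139.0, 256.0], 181), ([77.0, 252.0], 113), ([160.0, 252.0], 21), ([179.0, 280.0], 408), ([382.0, 265.0], 44), ([90.0, 316.0], 2638), ([327.0, 305.0], 57), ([165.0, 319.0], 291), ([207.0, 324.0], 322), ([376.0, 323.0], 30), ([271.0, 349.0], 1901), ([367.0, 327.0], 50), ([191.0, 357.0], 32), ([124.0, 412.0], 36), ([166.0, 475.0], 54)]
```

```bash
python3 -c "
from h import *
print(finish_job())"
```

```text
the job is handed in; nothing more can be done
None
```

The can opener is in its own slot and the peeler in the peeler's slot: last measurements show both lying flat and straight, head up and down on the ledge. The spoon's slot was left empty, nothing else was picked up, and the job was handed in at about 21 s.

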